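# Pull-test the glued lid stud of the rice pot

### The arm

A 6-joint arm with a two-finger parallel gripper is mounted at the origin on the work surface. World frame = base frame: x ahead of the robot, y to its left, z up, the work surface at z = 0. Lengths are in m, angles in rad, forces in N, time in s.
With the tool pointing down it reaches from about 0.3 to 0.95 m from the base axis. Payload 3.1 kg.
Tool frame: the origin (TCP) lies between the finger pads; the fingertips stand 19 mm ahead of it and the grasp point (between the pads) is the TCP; z points along the fingers, y is the line along which they close (so a half turn about z gives the same grasp; the last joint's range is limited). The gripper opens to 85 mm and grips with 20 to 120 N. Pads are 22 mm wide; open, the fingers measure 114 mm over their backs; the gripper's body (76 mm by 85 mm) begins 54 mm behind the grasp point. The pads swing forward as they close: fully open they stand 13 mm farther back than shut.
Start: joints at [-1.372, 0.308, 1.634, -0, 1.2, -0.07], TCP at [0.166, -0.603, 0.25] pointing down, gripper open.
Joint ranges: [-3.06, 3.06], [-0.79, 1.96], [0.05, 2.63], [-1.19, 4.34], [0.05, 2.64], [-2.94, 2.94]. Speed limits (rad/s): [2.79, 2.79, 3.14, 3.14, 3.14, 3.14].

### API

Orientations are given as a unit quaternion [x, y, z, w].
In Python, from bench import status, viewer, hand_in gives the robot as it stands.
- The arm moves only by the tool step_arm, never from a script. Its argument "deltas" is text: rows parted by semicolons, each of 5 numbers parted by spaces: the shift along the tool's x, y, z in units of 25 mm (1.0 is 25 mm), then the turn about the tool's z in rad, then the opening, from 0 (shut) to 1 (fully open). In form: tx ty tz turn claw; .... A call has 1 to 20 rows; each row is the pose to reach, as a shift and turn from the pose commanded when the call began, along the tool's axes at that moment; what a row does not reach only later rows make up. A row lasts 1/12 s, in which the tool goes at most 41.7 mm and 7.16 degrees, less where a joint would pass 70% of its speed; a pose out of reach is approached as far as the arm can. A call with a gripper value outside its range is refused whole. The fingers move at their own pace and stop on an object; "squeeze" is the grip in N (left out, the last holds). Time passes only in rows, so rows that repeat a pose let the fingers close. It gives the time, the measured TCP pose, the force, the opening and the grip force at its end, in the units of the state.
- status.get_obs(): the state, without advancing time (a new reading comes with each control period).
- viewer.get_image(name): name is "scene" or "top" or "wrist"; returns a dict with "image" (480x640x3 uint8, red, green, blue), "intrinsics" (3x3 intrinsics, pixels), "world_from_camera" (4x4, takes a point from camera to world coordinates); the wrist camera has in their place "hand_eye" (4x4, takes a point from camera to tool coordinates, whose origin is the TCP and whose axes are the flange's). Camera axes: x right, y down, z forward; pixel columns grow to the right and rows downward; lengths in m; the calibration is good to about 2 mm. A picture is of the moment at which its call begins: read the wrist's pose just before it. There is no depth.
- hand_in(): hands the job in; it is judged then, once.
Trained networks look in the newest picture that a camera, given by its name, has taken for a name from the list of things; names that differ only in an ending like _2 or _b are one class to them, and where a whole thing is asked for, a point or a joint stands for the part that bears it (a point fixed in the world has none). Each returns a list of dicts, best first, with "confidence" (0 to 1); they miss things now and then, are a little off and sometimes report something else, mostly with a low value. They report only what shows in the picture. A call takes as long as a camera call. They do not tell look-alikes from the thing itself.
- viewer.spot_in(camera, target): "xy" ([column, row] in pixels, amid what is visible of it).
- viewer.spot_point(camera, target): "xy" ([column, row] in pixels: a listed point, or the origin of a listed thing).
The state is a dict: "time_s": time; "joint_pos": joint angles; "qd": joint speeds; "joint_efforts": joint torques, N m; "tool_pos": TCP position; "tcp_rot": TCP orientation; "contact_force": force on the tool from outside, world axes, zero at the start; "ft_torque": the same for the moment, N m; "finger_gap": finger opening in m; "grasp_force": force on a finger pad.
Only numpy, scipy, OpenCV 4.12 (cv2) and the standard library are available. Lean on these libraries where they do the work, as an engineer would, in place of code of your own. Each camera call takes 0.05 s, during which the arm holds its last target. There are 200 camera calls.

### The job

The studs on two clamped lids were glued on again and each carries a spring pull tester; prove the one on the ROUND rice pot. Pull its T-bar straight up to about 12 N, which is when the black ring on its stem has just come fully out of the barrel (15 mm up), keep it there for about three seconds without ever reaching 20 N, then ease the bar slowly all the way back down and let go. The glue on the oblong pan is still wet, so do not pull its tester, and leave the sauce bottle standing where it is.

Things in the scene. Friction and masses are not known exactly. Their poses are not given: they have to be found in the camera images.
- pot_tester_bar (a point): Centre of the T-bar of the tester on the round pot (178 mm across, lid top 85 mm high, fixed). Black level bar, 70 mm long along this point's y, 14 mm thick along x (grip across this), 16 mm high; z is up; centre 190 mm above the counter at rest. Under it a 10 mm stem enters a 32 mm barrel whose top is 45 mm below the bar's centre. The stem's ring is 17 mm across, 6 mm high.
- pot_tester (a joint): Rise of the round pot's T-bar and stem out of the barrel in m: 0 at rest (fully down), stop at 0.035. A spring pulls it down: about 0.5 N of weight plus 0.77 N per mm of rise, so 12 N at 0.015 and 20 N at 0.0255. Let go while raised, it snaps down hard.
- pan_tester (a joint): Rise in m of the identical tester on the lid of the oblong pan (166 x 250 mm, also fixed, lid top 85 mm high); 0 at rest. It stays down.
- bottle: Red sauce bottle with a green cap, 54 mm across, 150 mm tall, standing loose on the counter beyond the two vessels. Origin at the centre of its underside. A bystander.
There are look-alikes about, which are no part of the job. What is shaped like the part that bears pot_tester_bar but blue, brown or red is not meant.

How it is judged:
On the way, in this order (a step that is already met when the one before it is completed fails the run):
1. the round pot's T-bar is held 10 to 21 mm up (about 8 to 17 N) for 2 s without a break (value of joint pot_tester between 0.01 and 0.021 m), for 2 s.
2. the T-bar is back down, within 3 mm of its rest (value of joint pot_tester below 0.003 m), for 0.2 s.
At the end, for the whole second after the job is handed in: Both T-bars are down within 3 mm of rest and released, and the bottle stands upright (within 10 degrees) within 30 mm of where it was (value of joint each of pot_tester, pan_tester below 0.003 m and angle between bottle's own z axis and vertical below 0.17 rad and distance of bottle from where it was at the start of the episode below 0.03 m); the robot touches nothing.
It fails at once if the round pot's tester is pulled more than 26 mm up (about 20 N) (value of joint pot_tester above 0.026 m).
It fails at once if the round pot's T-bar snaps or drops down faster than 0.35 m/s (velocity of joint pot_tester below -0.35 m/s).
It fails at once if the oblong pan's tester is pulled more than 4 mm up (value of joint pan_tester above 0.004 m).
It fails at once if the bottle is pushed more than 30 mm or tipped over (distance of bottle from where it was at the start of the episode above 0.03 m or angle between bottle's own z axis and vertical above 0.3 rad).
It also fails if it takes over 35 s, if anything falls off the work surface, if the arm or the gripper's body presses on something with over 40 N, if the wrist force passes 120 N, or if a joint passes its speed limit or range.

## Working session

There is one attempt and no reset: what is moved stays moved. The work goes in short steps, Python scripts to look and compute and a tool call to move; the robot and the scene stay as the last step left them, time stands still between calls to the robot, and variables do not carry over. Pictures are saved under pics/ and viewed, at most 10 in all, crops included, and the job is handed in when it is done.

Besides the shell and the picture viewer there is one more tool, called after "Call:" by a JSON object that holds its "op" and its "data". step_arm: Moves the arm, as the interface text tells. Its arguments: {"type":"object","properties":{"deltas":{"type":"string"},"squeeze":{"type":"number"}},"required":["deltas"]}

```bash
mkdir -p pics
python3 - <<'E'
from bench import status, viewer
import cv2, numpy as np
o=status.get_obs(); print(o)
for n in ("scene","top"):
    d=viewer.get_image(n); cv2.imwrite(f"pics/{n}1.png",d["image"][:,:,::-1])
    np.savez(f"{n}.npz",K=d["intrinsics"],T=d["world_from_camera"])
    print(n,np.round(d["intrinsics"],1).tolist(),np.round(d["world_from_camera"],3).tolist())
    for t in ("pot_tester_bar","bottle"):
        print(t,[(np.round(r["xy"],1).tolist(),round(r["confidence"],2)) for r in viewer.spot_point(n,t)])
E
```

```text
{'time_s': 0.0, 'joint_pos': array([-1.37171397e+00,  3.09025330e-01,  1.63519657e+00,  1.09936140e-06,
        1.19966131e+00, -6.96847782e-02]), 'qd': array([-1.04742677e-03, -2.03462052e-04, -6.60606812e-04,  6.84079177e-05,
        3.88836993e-03,  3.26973938e-04]), 'joint_efforts': array([-1.62955024e-03, -4.15255380e+01, -2.76666194e+01, -7.80816094e-05,
        1.01678309e-02, -1.41708631e-05]), 'tool_pos': array([ 0.16579441, -0.6018075 ,  0.24902957]), 'tcp_rot': array([ 9.90983485e-01,  1.33979177e-01, -7.35355677e-05, -1.14291656e-03]), 'contact_force': array([ 0.88516797, -0.0282648 ,  0.41648622]), 'ft_torque': array([ 0.00899999, -0.05314749,  0.0054621 ]), 'grasp_force': 0.0, 'finger_gap': 0.08537902537752644}
scene [[527.8, 0.0, 329.2], [0.0, 527.8, 239.5], [0.0, 0.0, 1.0]] [[-0.037, 0.598, -0.801, 1.496], [0.999, 0.011, -0.038, 0.058], [-0.014, -0.802, -0.598, 0.846], [0.0, 0.0, 0.0, 1.0]]
pot_tester_bar [([231.6, 222.8], 0.7), ([181.2, 304.8], 0.69), ([245.0, 165.7], 0.54), ([420.5, 155.5], 0.45)]
bottle [([306.4, 355.6], 0.71)]
top [[463.7, 0.0, 321.5], [0.0, 463.7, 238.6], [0.0, 0.0, 1.0]] [[0.023, -0.998, 0.06, 0.456], [-1.0, -0.023, 0.014, -0.0], [-0.013, -0.06, -0.998, 1.185], [0.0, 0.0, 0.0, 1.0]]
pot_tester_bar [([230.4, 123.4], 0.77), ([424.7, 334.3], 0.76), ([214.9, 360.0], 0.75), ([418.9, 219.2], 0.57), ([444.4, 102.9], 0.51)]
bottle [([341.4, 143.3], 0.71)]
```

View pics/scene1.png

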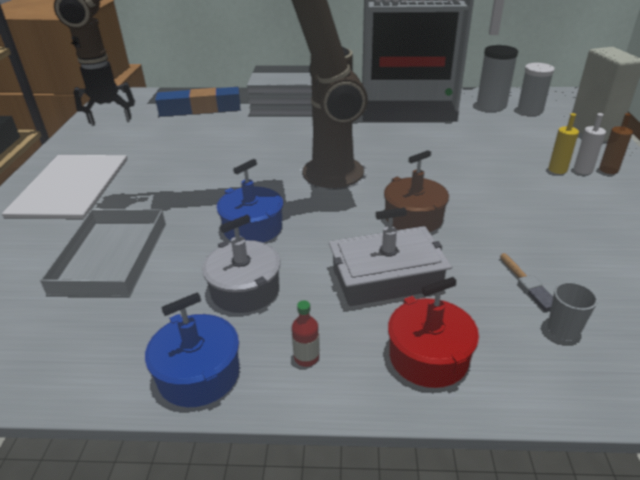

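View pics/top1.png

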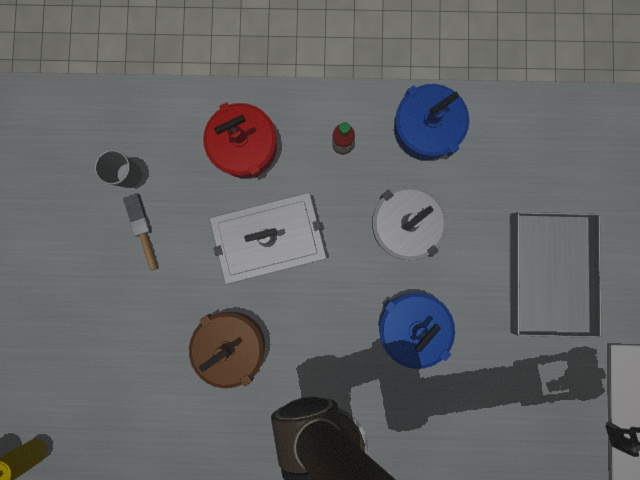

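The target is the pale round pot: its bar is at about (237,225) in scene and (418,218) in top, running from about (404,227) to (433,208). The oblong pan's bar is at about (265,235) in top, and the bottle at (343,138). The blue, brown and red pots are look-alikes. Next I'll measure the bar.

```bash
cat > h.py <<'E'
import numpy as np, cv2
def ray(n,uv):
    d=np.load(n+".npz"); r=d["T"][:3,:3]@np.linalg.solve(d["K"],[*uv,1]); return d["T"][:3,3],r
def atz(n,uv,z):
    c,r=ray(n,uv); return c+r*(z-c[2])/r[2]
E
python3 - <<'E'
from h import *
im=cv2.imread("pics/top1.png"); g=im.max(2)
cv2.imwrite("pics/c1.png",np.hstack([cv2.resize(im[180:265,365:455],None,fx=4,fy=4,interpolation=cv2.INTER_CUBIC),cv2.resize(cv2.imread("pics/scene1.png")[205:290,195:285],None,fx=4,fy=4,interpolation=cv2.INTER_CUBIC)]))
for th in (40,55,70):
    m=(g[195:240,395:445]<th).astype(np.uint8)
    n,l,s,c=cv2.connectedComponentsWithStats(m)
    for i in range(1,n):
        if s[i,4]>30:
            p=np.argwhere(l==i)[:,::-1].astype(np.float32)+[395,195]
            print(th,s[i,4],c[i]+[395,195],cv2.minAreaRect(p.astype(np.float32)))
E
```

```text
55 212 [416.93396226 218.55188679] ((417.7751770019531, 218.6073760986328), (8.110395431518555, 34.3258171081543), 55.00797653198242)
70 275 [415.50181818 218.79636364] ((415.5000305175781, 216.0), (14.849241256713867, 34.64822769165039), 45.0)
```

View pics/c1.png

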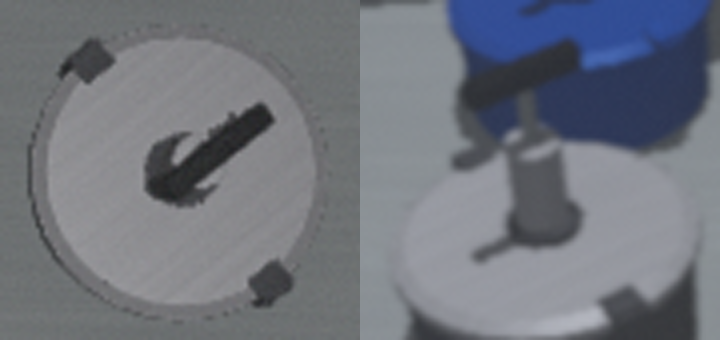

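```bash
cat >> h.py <<'E'
from scipy.spatial.transform import Rotation as R
def plan(p,d,o):
    """p: bar centre, d: bar direction (xy); prints tool-frame shift in units and turn so tool x is along d"""
    T=R.from_quat(o["tcp_rot"]); s=T.inv().apply(p-o["tool_pos"])/0.025
    a=T.inv().apply([*d,0]); t=np.arctan2(a[1],a[0]); t=(t+np.pi/2)%np.pi-np.pi/2
    return np.round(s,2),round(t,3)
E
python3 - <<'E'
from h import *
from bench import status
a=atz("top",(418.5,218.3),.19); print("top",a)
c1,r1=ray("top",(418.5,218.3)); c2,r2=ray("scene",(235.5,223.8))
t=np.linalg.lstsq(np.c_[r1,-r2],c2-c1,rcond=None)[0]; print(c1+r1*t[0],c2+r2*t[1])
e=atz("top",(418.5+10*np.cos(np.radians(35)),218.3-10*np.sin(np.radians(35))),.19)-a; d=e[:2]/np.linalg.norm(e[:2]); print(d)
p=a.copy(); p[2]=.29
o=status.get_obs()
print(plan(p,d,o),np.degrees(np.arctan2(p[1],p[0])),o["tool_pos"],o["time_s"])
for n,uv in(("pan",(265,235)),("bot",(343,132))): print(n,atz("top",uv,.19))
E
```

```text
top [ 0.56349344 -0.19392782  0.19      ]
[ 0.56348227 -0.19390779  0.19010293] [ 0.56300008 -0.18988437  0.18926759]
[ 0.59121165 -0.80651645]
(array([ 19.67, -11.53,  -1.6 ]), np.float64(1.207)) -18.991043105522397 [ 0.16588961 -0.60230897  0.24982918] 0.3
pan [0.52006195 0.13543912 0.19      ]
bot [ 0.74873696 -0.0278256   0.19      ]
```

Call:
{"op": "step_arm", "data": {"deltas": "0.5 -0.3 -0.4 0.03 1; 1.5 -0.9 -0.8 0.1 1; 2.7 -1.6 -1.2 0.18 1; 4 -2.3 -1.6 0.25 1; 5.2 -3.1 -1.6 0.33 1; 6.5 -3.8 -1.6 0.4 1; 7.8 -4.6 -1.6 0.48 1; 9.1 -5.3 -1.6 0.56 1; 10.4 -6.1 -1.6 0.64 1; 11.7 -6.9 -1.6 0.72 1; 13 -7.6 -1.6 0.8 1; 14.3 -8.4 -1.6 0.88 1; 15.6 -9.1 -1.6 0.96 1; 16.8 -9.9 -1.6 1.03 1; 17.9 -10.5 -1.6 1.1 1; 18.8 -11 -1.6 1.15 1; 19.4 -11.4 -1.6 1.19 1; 19.6 -11.5 -1.6 1.207 1; 19.67 -11.53 -1.6 1.207 1; 19.67 -11.53 -1.6 1.207 1"}}

```text
time_s: 1.97
tool_pos: [0.5637, -0.1937, 0.2901]
tcp_rot: [0.892, -0.451, -0.0, 0.0]
contact_force: [0.5, -0.1, -0.6]
finger_gap: 0.0853
grasp_force: 0.0
```

Run:
```python
from h import *
from bench import status, viewer
o=status.get_obs(); d=viewer.get_image("wrist"); cv2.imwrite("pics/w1.png",d["image"][:,:,::-1])
np.savez("wrist.npz",K=d["intrinsics"],H=d["hand_eye"],p=o["tool_pos"],q=o["tcp_rot"])
print(o["tool_pos"],o["tcp_rot"],o["time_s"],d["intrinsics"].round(1).tolist(),d["hand_eye"].round(3).tolist())
print(viewer.spot_point("wrist","pot_tester_bar"))
M=np.eye(4);M[:3,:3]=R.from_quat(o["tcp_rot"]).as_matrix();M[:3,3]=o["tool_pos"]
C=np.linalg.inv(M@d["hand_eye"])@[0.5635,-.1939,.19,1]; print((d["intrinsics"]@C[:3]/C[2]))
```

```text
[ 0.56368765 -0.19365928  0.29011061] [ 8.92337649e-01 -4.51368461e-01 -1.41498177e-04  1.13720656e-04] 1.9667 [[421.6, 0.0, 318.6], [0.0, 421.6, 242.4], [0.0, 0.0, 1.0]] [[0.001, -0.961, -0.275, 0.071], [1.0, 0.001, 0.0, -0.0], [-0.0, -0.275, 0.961, -0.123], [0.0, 0.0, 0.0, 1.0]]
[{'xy': [320.2, 253.3], 'confidence': 0.87}]
[318.87988208 255.08284793   1.        ]
```

View pics/w1.png

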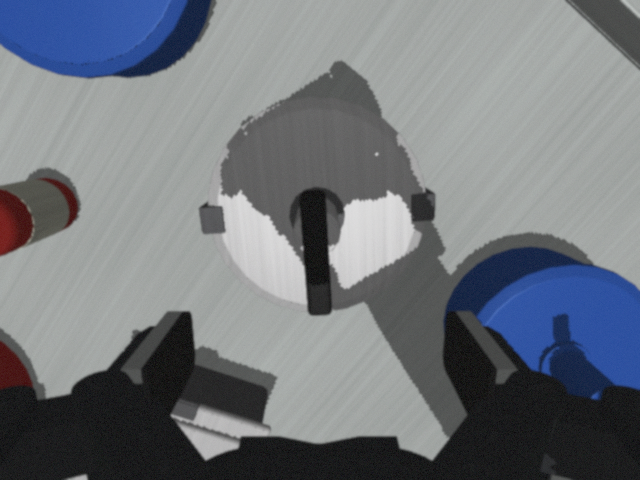

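The wrist view confirms the pale pot. Its bar runs from (313,189) to (319,314), so the tool needs a turn of about -0.045 rad and a shift of about -1.2 mm in y. The fingers straddle the bar, and the blue pot is clear of them.

Call:
{"op": "step_arm", "data": {"deltas": "0 -0.05 0.2 -0.045 1; 0 -0.05 0.6 -0.045 1; 0 -0.05 1.1 -0.045 1; 0 -0.05 1.6 -0.045 1; 0 -0.05 2.1 -0.045 1; 0 -0.05 2.6 -0.045 1; 0 -0.05 3.1 -0.045 1; 0 -0.05 3.5 -0.045 1; 0 -0.05 3.8 -0.045 1; 0 -0.05 3.95 -0.045 1; 0 -0.05 4 -0.045 1; 0 -0.05 4 -0.045 1; 0 -0.05 4 -0.045 1"}}

```text
time_s: 3.15
tool_pos: [0.5651, -0.1935, 0.1909]
tcp_rot: [0.902, -0.432, 0.001, -0.0]
contact_force: [-0.4, -0.5, -0.1]
finger_gap: 0.0851
grasp_force: 0.0
```

Call:
{"op": "step_arm", "data": {"deltas": "0 0 0 0 0.6; 0 0 0 0 0.4; 0 0 0 0 0.3; 0 0 0 0 0.25; 0 0 0 0 0.2; 0 0 0 0 0.15; 0 0 0 0 0.1; 0 0 0 0 0; 0 0 0 0 0; 0 0 0 0 0; 0 0 0 0 0; 0 0 0 0 0", "squeeze": 60}}

```text
time_s: 4.15
tool_pos: [0.565, -0.193, 0.1906]
tcp_rot: [0.902, -0.432, 0.0, -0.0]
contact_force: [1.7, 2.8, 1.9]
finger_gap: 0.0126
grasp_force: 59.7
```

Run:
```python
from h import *
from bench import status, viewer
o=status.get_obs(); print(o)
for n in ("scene","wrist"):
    im=viewer.get_image(n)["image"][:,:,::-1]; cv2.imwrite(f"pics/{n}2.png",im)
    if n=="scene": a=cv2.resize(im[190:290,180:290],(440,400),interpolation=cv2.INTER_CUBIC)
    else: b=cv2.resize(im,(360,270)); b=cv2.copyMakeBorder(b,0,130,0,0,cv2.BORDER_CONSTANT)
cv2.imwrite("pics/g2.png",np.hstack([a,b]))
```

```text
{'time_s': 4.15, 'joint_pos': array([-4.02514614e-01,  3.16613087e-01,  1.75177578e+00,  8.40317265e-04,
        1.07237420e+00,  2.06082798e+00]), 'qd': array([-6.98782122e-05,  5.31083125e-04,  1.18290728e-03,  1.14306749e-03,
        8.68202171e-04,  6.23370437e-04]), 'joint_efforts': array([ -2.53117941, -38.85014892, -24.56511319,  -0.76216349,
         0.22725755,   0.38356377]), 'tool_pos': array([ 0.56497821, -0.19302755,  0.19058637]), 'tcp_rot': array([ 9.01975123e-01, -4.31787644e-01,  3.98247131e-04, -3.86916058e-04]), 'contact_force': array([1.74285683, 2.76677755, 1.8717051 ]), 'ft_torque': array([ 0.44825559, -0.28726718,  0.35565181]), 'grasp_force': 59.733370542526245, 'finger_gap': 0.012613421625237951}
```

View pics/g2.png

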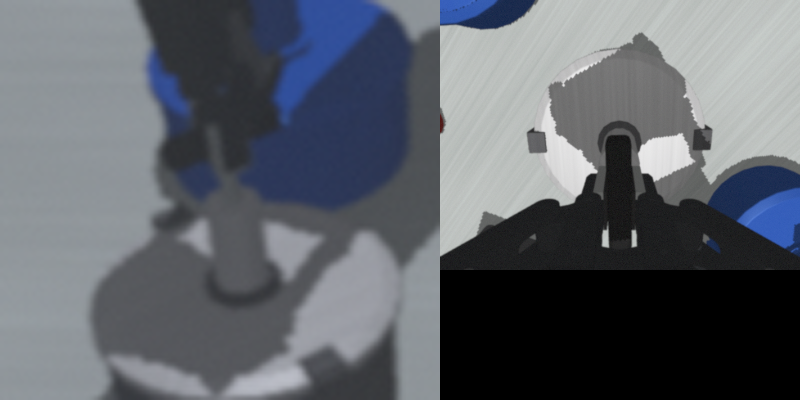

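The bar is gripped centrally: 12.6 mm gap, 60 N grip and only small side forces. Now I'll lift it slowly by 15 mm.

Call:
{"op": "step_arm", "data": {"deltas": "0 0 -0.03 0 0; 0 0 -0.08 0 0; 0 0 -0.14 0 0; 0 0 -0.2 0 0; 0 0 -0.26 0 0; 0 0 -0.32 0 0; 0 0 -0.38 0 0; 0 0 -0.44 0 0; 0 0 -0.5 0 0; 0 0 -0.55 0 0; 0 0 -0.58 0 0; 0 0 -0.6 0 0; 0 0 -0.6 0 0; 0 0 -0.6 0 0"}}

```text
time_s: 5.42
tool_pos: [0.5649, -0.193, 0.2026]
tcp_rot: [0.902, -0.432, 0.0, -0.001]
contact_force: [8.3, 1.3, -10.2]
finger_gap: 0.0128
grasp_force: 58.4
```

Run:
```python
from h import *
from bench import status, viewer
o=status.get_obs(); print(o["tool_pos"],o["contact_force"],o["grasp_force"],o["finger_gap"])
im=viewer.get_image("scene")["image"][:,:,::-1]
cv2.imwrite("pics/s3.png",cv2.resize(im[190:270,190:290],(800,600),interpolation=cv2.INTER_CUBIC))
```

```text
[ 0.56491336 -0.19298335  0.20264957] [  8.28893678   1.30629656 -10.16119422] 58.39521288871765 0.012762090553887875
```

View pics/s3.png

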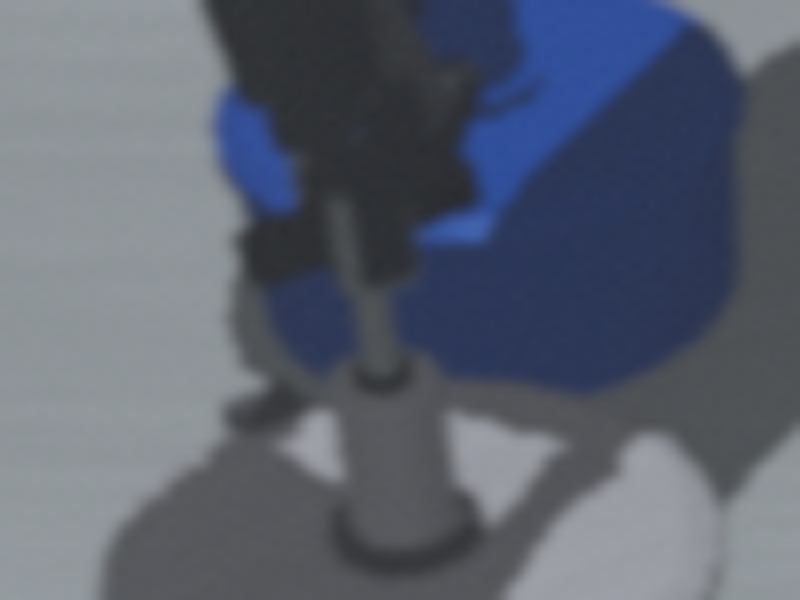

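The tool has risen about 12 mm at about 10 N, and the black ring is just appearing at the barrel top, around (382,378) in the crop. I'll go up about 3 mm more and hold.

Call:
{"op": "step_arm", "data": {"deltas": "0 0 -0.04 0 0; 0 0 -0.08 0 0; 0 0 -0.12 0 0; 0 0 -0.14 0 0; 0 0 -0.14 0 0; 0 0 -0.14 0 0; 0 0 -0.14 0 0; 0 0 -0.14 0 0"}}

```text
time_s: 6.13
tool_pos: [0.5649, -0.193, 0.2055]
tcp_rot: [0.902, -0.432, 0.0, -0.001]
contact_force: [8.3, 1.5, -12.6]
finger_gap: 0.0134
grasp_force: 58.4
```

Run:
```python
from h import *
from bench import status, viewer
o=status.get_obs(); print(o["tool_pos"],o["contact_force"],o["grasp_force"],o["finger_gap"])
im=viewer.get_image("scene")["image"][:,:,::-1]
cv2.imwrite("pics/s4.png",cv2.resize(im[190:270,190:290],(800,600),interpolation=cv2.INTER_CUBIC))
```

```text
[ 0.56493143 -0.19300785  0.20553433] [  8.28874011   1.4683416  -12.57842865] 58.38504374027252 0.013439957851790429
```

View pics/s4.png

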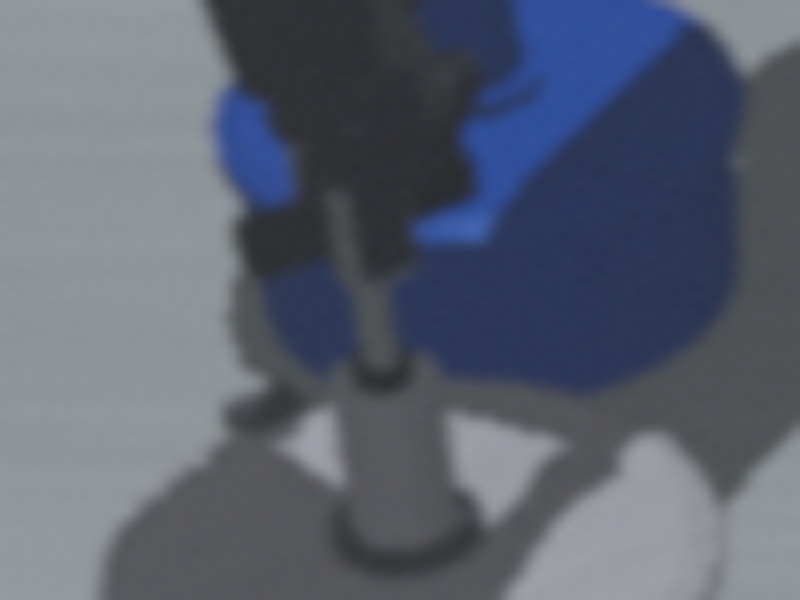

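The force is now 12.6 N at about 15 mm, and the ring is out just above the barrel, near (382,375). Now I'll hold.

Call:
{"op": "step_arm", "data": {"deltas": "0 0 0 0 0; 0 0 0 0 0; 0 0 0 0 0; 0 0 0 0 0; 0 0 0 0 0; 0 0 0 0 0; 0 0 0 0 0; 0 0 0 0 0; 0 0 0 0 0; 0 0 0 0 0; 0 0 0 0 0; 0 0 0 0 0; 0 0 0 0 0; 0 0 0 0 0; 0 0 0 0 0; 0 0 0 0 0; 0 0 0 0 0; 0 0 0 0 0; 0 0 0 0 0; 0 0 0 0 0"}}

```text
time_s: 7.85
tool_pos: [0.5649, -0.193, 0.2055]
tcp_rot: [0.902, -0.432, 0.0, -0.001]
contact_force: [9.4, 0.5, -11.2]
finger_gap: 0.0127
grasp_force: 58.4
```

Call:
{"op": "step_arm", "data": {"deltas": "0 0 0 0 0; 0 0 0 0 0; 0 0 0 0 0; 0 0 0 0 0; 0 0 0 0 0; 0 0 0 0 0; 0 0 0 0 0; 0 0 0 0 0; 0 0 0 0 0; 0 0 0 0 0; 0 0 0 0 0; 0 0 0 0 0; 0 0 0 0 0; 0 0 0 0 0; 0 0 0 0 0"}}

```text
time_s: 9.1
tool_pos: [0.5649, -0.193, 0.2056]
tcp_rot: [0.902, -0.432, 0.0, -0.001]
contact_force: [8.2, 1.0, -12.3]
finger_gap: 0.0131
grasp_force: 58.4
```

Call:
{"op": "step_arm", "data": {"deltas": "0 0 0.02 0 0; 0 0 0.06 0 0; 0 0 0.1 0 0; 0 0 0.15 0 0; 0 0 0.2 0 0; 0 0 0.25 0 0; 0 0 0.3 0 0; 0 0 0.35 0 0; 0 0 0.4 0 0; 0 0 0.45 0 0; 0 0 0.5 0 0; 0 0 0.55 0 0; 0 0 0.6 0 0; 0 0 0.65 0 0; 0 0 0.69 0 0; 0 0 0.72 0 0; 0 0 0.74 0 0; 0 0 0.74 0 0; 0 0 0.74 0 0; 0 0 0.74 0 0"}}

```text
time_s: 10.77
tool_pos: [0.565, -0.193, 0.1906]
tcp_rot: [0.902, -0.432, 0.0, -0.0]
contact_force: [3.5, 4.0, 1.9]
finger_gap: 0.0129
grasp_force: 60.3
```

The tool is back at the pre-lift height and force, so the bar is down. Next I'll open the fingers and retreat straight up.

Call:
{"op": "step_arm", "data": {"deltas": "0 0 0 0 0.2; 0 0 0 0 0.3; 0 0 0 0 0.5; 0 0 0 0 0.8; 0 0 0 0 1; 0 0 0 0 1; 0 0 0 0 1; 0 0 0 0 1; 0 0 0 0 1; 0 0 0 0 1"}}

```text
time_s: 11.6
tool_pos: [0.5645, -0.1933, 0.1903]
tcp_rot: [0.902, -0.432, -0.0, 0.0]
contact_force: [-1.1, 0.3, 0.5]
finger_gap: 0.0855
grasp_force: 0.0
```

Call:
{"op": "step_arm", "data": {"deltas": "0 0 -0.2 0 1; 0 0 -0.6 0 1; 0 0 -1.1 0 1; 0 0 -1.6 0 1; 0 0 -2.2 0 1; 0 0 -2.8 0 1; 0 0 -3.3 0 1; 0 0 -3.7 0 1; 0 0 -3.9 0 1; 0 0 -4 0 1; 0 0 -4 0 1; 0 0 -4 0 1"}}

```text
time_s: 12.6
tool_pos: [0.5641, -0.1931, 0.2896]
tcp_rot: [0.902, -0.432, -0.001, 0.0]
contact_force: [-0.1, 0.2, -0.1]
finger_gap: 0.0852
grasp_force: 0.0
```

Run:
```python
from h import *
from bench import status, viewer
o=status.get_obs(); print(o["tool_pos"],o["contact_force"],o["time_s"],o["finger_gap"])
im=viewer.get_image("scene")["image"][:,:,::-1]
cv2.imwrite("pics/s5.png",im[120:400,140:460].copy())
print(viewer.spot_point("scene","bottle"))
```

```text
[ 0.5641126  -0.19314826  0.28960521] [-0.14649901  0.22440891 -0.1259711 ] 12.6 0.0852370538385658
[]
```

View pics/s5.png

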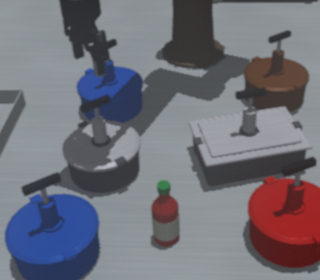

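The round pot's bar is down and released at crop (96,103), which matches its first position. The bottle still stands upright at (165,215), the pan tester is untouched, and the gripper is clear above.

```bash
python3 -c "
from bench import hand_in; print(hand_in())"
```

```text
the job is handed in; nothing more can be done
None
```

I pulled the round pot's T-bar up about 15 mm (about 12 N), held it there about 3 s, eased it back down, released it and handed the job in; the pan tester and the bottle were left alone, and the hand-in gave no verdict.

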